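Hold the length stop out at its second stop

ROBOT

A 6-joint arm with a two-finger parallel gripper is mounted at the origin on the work surface. World frame = base frame: x ahead of the robot, y to its left, z up, the work surface at z = 0. Lengths are in m, angles in rad, forces in N, time in s.
With the tool pointing down it reaches from about 0.25 to 0.775 m from the base axis. Payload 4 kg.
Tool frame: the origin (TCP) lies midway between the tips of the shut fingers; the grasp point (between the pads) lies robot.grip_point_offset behind it (robot.grip_point_offset is the distance from the TCP to the grasp point, in m); z points along the fingers, x is the direction in which the jaws open and shut, and the axes are right-handed (so a half turn about z gives the same grasp; the last joint's range is limited). The gripper opens to 94 mm and grips with 3 to 60 N. Pads are 16 mm wide; open, the fingers measure 119 mm over their backs; the gripper's body (75 mm by 177 mm) begins 78 mm behind the grasp point.
Start: joints at [1.004, 0.087, 1.371, -0, 1.684, -0.103], TCP at [0.246, 0.492, 0.206] pointing down, gripper open.
Joint ranges: [-3.1, 3.1], [-0.76, 2.03], [0.27, 2.55], [-1.08, 4.22], [0.17, 2.65], [-2.57, 2.57]. Speed limits (rad/s): [2.79, 2.79, 3.14, 3.14, 3.14, 3.14].

INTERFACE

Orientations are given as [roll, pitch, yaw] about the fixed x, y, z axes, in that order (R = Rz(yaw) Ry(pitch) Rx(roll)).
In Python, from bench import robot, optics, finder gives the robot as it stands. The module is installed in compiled form; this text tells all that it offers.
- The arm moves only by the tool arm_command, never from a script. Its argument "plan" is a list of rows, each a list of 5 numbers: the opening, from 0 (shut) to 1 (fully open), then the shift along the world's x, y, z in m, then the turn about the world's z in degrees. A call has 1 to 10 rows; each row is the pose to reach, as a shift and turn from the pose commanded when the call began; what a row does not reach only later rows make up. A row lasts 1/8 s, in which the tool goes at most 62.5 mm and 10.7 degrees, less where a joint would pass 70% of its speed; a pose out of reach is approached as far as the arm can. A call with a gripper value outside its range is refused whole. The fingers move at their own pace and stop on an object; the grip force is fixed at half the most. Time passes only in rows, so rows that repeat a pose let the fingers close. It gives the time, the measured TCP pose, the force and the opening at its end, in the units of the state.
- robot.get_obs(): the state, without advancing time (a new reading comes with each control period).
- optics.snapshot(name): name is "scene" or "top" or "wrist"; returns a dict with "image" (420x560x3 uint8, red, green, blue), "fx", "fy", "cx", "cy" (pixels), "position" and "rotation" of the camera in the world; the wrist camera has in their place "hand_eye" (4x4, takes a point from camera to tool coordinates, whose origin is the TCP and whose axes are the tool frame's). Camera axes: x right, y down, z forward; pixel columns grow to the right and rows downward; lengths in m; the calibration is good to about 2 mm. The wrist camera is an equidistant fisheye: a pixel r from the principal point sees the ray r / f radians off the axis. A picture is of the moment at which its call begins: read the wrist's pose just before it. There is no depth.
- robot.close_job(): hands the job in, once; it reports no verdict.
Trained networks look in the newest picture that a camera, given by its name, has taken for a name from the list of things; names that differ only in an ending like _2 or _b are one class to them, and where a whole thing is asked for, a point or a joint stands for the part that bears it (a point fixed in the world has none). Each returns a list of dicts, best first, with "p" (0 to 1); they miss things now and then, are a little off and sometimes report something else, mostly with a low value. They report only what shows in the picture. A call takes as long as a camera call. They do not tell look-alikes from the thing itself.
- finder.masks_of(label, camera): "pixels" (420x560 bool, what is visible of it) and "extent" ([left, top, right, bottom] in pixels, round what is visible of it).
The state is a dict: "time": time; "joint_positions": joint angles; "qvel": joint speeds; "joint_torque": joint torques, N m; "tool_pos": TCP position; "ee_rot": TCP orientation; "wrist_force": force on the tool from outside, world axes, zero at the start; "wrist_torque": the same for the moment, N m; "width": finger opening in m.
Only numpy, scipy, OpenCV 4.12 (cv2) and the standard library are available. Lean on these libraries where they do the work, as an engineer would, in place of code of your own. Each camera call takes 0.05 s, during which the arm holds its last target.

TASK

Free the length stop on the sheet-metal bench: lift the keeper plate up and off its two posts and set it down flat in the shallow steel tray (do not drop it), and only then press the lock button fully in. Then take the upright grip, pull the telescoping tube out past its first stop to its second stop, no farther, and finish while still holding it there against its return spring; leave the other things on the bench where they are.

Things in the scene. Friction and masses are not known exactly. Their poses are not given: they have to be found in the camera images.
- length_stop: Telescoping length stop, fixed to the bench: base plate 100 x 250 mm (y -230 to +20), head block 50 mm wide, top 70 mm up, steel sleeve 36 mm thick, axis 45 mm up. Origin: on the bench below its keeper pin. Its +y is the way the tube pulls out (turned at most 0.3 rad from the robot's left), z up. Along y: lock button -60 mm, keeper pin 0, grip post +80 mm with the tube in.
- keeper_pin (a point): Top centre of the fixed keeper pin on the head block: 12 mm diameter, 100 mm above the bench, standing 25 mm above a round seat (24 mm across) whose top is 75 mm above the bench.
- keeper: Keeper plate: dark steel, 50 x 130 x 8 mm, 0.2 to 0.35 kg, two square holes 80 mm apart, hung over the keeper pin (20 mm hole) and the grip post (26 mm hole), resting on their seats. It must rise 55 mm to clear the grip post. Origin: centre of the plate's underside, 75 mm above the bench at the start; y along the plate and the tube, z up. An upright handle stands at its centre.
- keeper_handle (a point): Top centre of the keeper's upright handle, 64 mm above the plate's underside: a flat block 14 mm across (the plate's x) by 30 mm long (the plate's y), 56 mm tall from the plate's upper face; pinch it across the 14 mm.
- tray: Shallow open tray of plain steel, fixed, 200 mm (x) by 180 mm (y), 22 mm high, walls and floor about 3 mm thick. Origin: centre of its underside, on the bench. It stands on the bench to the left of the length stop.
- button_top (a point): Centre of the top of the lock button: a round steel button of 26 mm diameter in the head block, standing 10 mm proud, its top 80 mm above the bench when out. It is pushed straight down 7 mm, with about 3 N all the way, and stays in once pressed.
- button (a joint): How far the lock button is pressed, in m: 0 out (tube locked), 0.007 fully in (tube free).
- grip (a point): Pull grip on the tube's outer end: upright round steel post, 18 mm diameter, rising 55 mm from a round seat (28 mm across) on an aluminium end block with a thin stop paddle, all below the seat. Origin: on the post's axis at the seat's top, 75 mm above the bench; z up along the post. It moves with the tube, along the length stop's y only, and does not turn.
- stop_tube (a joint): How far the tube is out, in m: 0 fully in, first stop 0.055, second stop 0.110, third and last 0.165. A spring draws it in with 6 to 7 N and pulls it back if let go; entering and leaving the first and second stop clicks with about 2 N more, 7 mm either side. Pulling takes 6 to 9 N. Dark rings on the tube come flush with the sleeve's mouth, one at each stop in turn.
- screwdriver: Bystander: screwdriver lying on the bench on the robot's side of the length stop.
- pipe_collar: Bystander: short steel pipe collar, 90 mm diameter, 40 mm high, standing on the far side of the length stop.
- flue_cap: Bystander: steel flue cap with a cone roof, 110 mm across and 80 mm high, on the far side of the length stop.
- rivet_jar: Bystander: closed glass jar, 60 mm diameter, 85 mm high, on the far side of the tray.
- mug: Bystander: white plastic mug, 76 mm wide, 85 mm high, on the robot's side of the length stop.
- level: Bystander: aluminium spirit level, 220 mm long, 50 mm high, standing crosswise at the back of the bench.
- mallet: Bystander: hammer lying on the robot's side of the tray.
- wrench: Bystander: wrench lying at the robot's right.
Not all that is in view belongs to the job. Leave any blue look-alike of the keeper alone.

How it is judged:
On the way, in this order (a step that is already met when the one before it is completed fails the run):
1. the keeper plate is lifted clear of both posts (height (world z) of keeper above 0.133 m and contact force between the fingers and keeper above 0.5 N), for 0.1 s.
2. the keeper plate lies flat in the tray, let go (x of keeper in the frame of tray between -0.085 and 0.085 m and y of keeper in the frame of tray between -0.075 and 0.075 m and height (world z) of keeper below 0.01 m and angle between keeper's own z axis and vertical below 0.1 rad and contact force between the fingers and keeper below 0.1 N), for 0.2 s.
3. the lock button is pressed fully in (value of joint button above 0.006 m), for 0.1 s.
4. the tube is drawn out by the grip past its first stop (value of joint stop_tube above 0.065 m and contact force between the fingers and stop_tube above 2 N), for 0.05 s.
At the end, for the whole second after the job is handed in: The tube is held out at its second stop (110 mm, within 7 mm) and still, the fingers bearing on the grip with more than 3 N; the button is in (over 6 mm); the keeper plate lies flat (within 0.1 rad) and at rest on the tray's floor (value of joint stop_tube between 0.103 and 0.117 m and velocity of joint stop_tube between -0.01 and 0.01 m/s and contact force between the fingers and stop_tube above 3 N and value of joint button above 0.006 m and x of keeper in the frame of tray between -0.085 and 0.085 m and y of keeper in the frame of tray between -0.075 and 0.075 m and height (world z) of keeper below 0.01 m and angle between keeper's own z axis and vertical below 0.1 rad and linear speed of keeper below 0.02 m/s); the arm keeps its last pose, push and grip.
It fails at once if the tube is pulled well past the second stop, towards the third (value of joint stop_tube above 0.135 m).
It fails at once if the keeper plate is dropped or thrown (falls freely some 4 cm or more) (contact force between the fingers and keeper below 0.1 N and linear speed of keeper above 0.8 m/s).
It fails at once if a bystander is moved more than 3 cm or knocked over (distance of any of screwdriver, pipe_collar, flue_cap, rivet_jar, mug, level, mallet, wrench from where it was at the start of the episode above 0.03 m or angle between any of rivet_jar, mug, flue_cap, pipe_collar's own z axis and vertical above 0.5 rad).
It also fails if it takes over 61 s, if anything falls off the work surface, if the arm or the gripper's body presses on something with over 40 N, if the wrist force passes 120 N, or if a joint passes its speed limit or range.

## Working session

There is one attempt and no reset: what is moved stays moved. The work goes in short steps, Python scripts to look and compute and a tool call to move; the robot and the scene stay as the last step left them, time stands still between calls to the robot, and variables do not carry over. Pictures are saved under pics/ and viewed, and the job is handed in when it is done.

Besides the shell and the picture viewer there is one more tool, called after "Emit:" in YAML: its name, and indented under it one key for each argument. arm_command: Moves the arm, as the interface text tells. Its arguments: {"type":"object","properties":{"plan":{"type":"array","items":{"type":"array","items":{"type":"number"}}}},"required":["plan"]}

```bash
mkdir -p pics
cat > h.py <<'E'
import numpy as np, cv2
from bench import robot, optics, finder
def snap(n,f):
    s=optics.snapshot(n); cv2.imwrite('pics/'+f,s['image'][:,:,::-1]); return s
def ray(s,u,v):
    d=np.array([(u-s['cx'])/s['fx'],(v-s['cy'])/s['fy'],1.]); R=np.array(s['rotation']); return np.array(s['position']),R@d
def onz(s,u,v,z):
    p,d=ray(s,u,v); return p+d*(z-p[2])/d[2]
def proj(s,P):
    c=np.array(s['rotation']).T@(np.array(P)-np.array(s['position'])); return s['cx']+s['fx']*c[0]/c[2], s['cy']+s['fy']*c[1]/c[2]
E
python3 - <<'E'
from h import *
print(robot.grip_point_offset, robot.get_obs())
a=snap('scene','s0.png');print({k:v for k,v in a.items() if k!='image'})
for l in ['keeper','length_stop','tray','keeper_handle','button','grip']:
    try: print(l,[(round(d['p'],2),[int(x) for x in d['extent']]) for d in finder.masks_of(l,'scene')])
    except Exception as e: print(l,e)
b=snap('top','t0.png');print({k:v for k,v in b.items() if k!='image'})
for l in ['keeper','length_stop','tray','keeper_handle','button','grip','mug','screwdriver','mallet']:
    try: print(l,[(round(d['p'],2),[int(x) for x in d['extent']]) for d in finder.masks_of(l,'top')])
    except Exception as e: print(l,e)
E
```

```text
0.0188 {'time': 0.0, 'joint_positions': array([ 1.00391171e+00,  8.79607676e-02,  1.37223536e+00,  1.22720280e-05,
        1.68362177e+00, -1.03095492e-01]), 'qvel': array([ 0.00209301, -0.0016843 ,  0.00188134,  0.00086951,  0.00206365,
        0.00185035]), 'joint_torque': array([-6.16566085e-04, -3.40177524e+01, -3.02425110e+01,  7.17893173e-02,
        3.30612890e-02, -1.60436202e-04]), 'tool_pos': array([0.24573698, 0.4914327 , 0.20431064]), 'ee_rot': array([-3.14135151e+00,  2.21216930e-03,  1.10700884e+00]), 'wrist_force': array([-0.22809412,  0.53625995,  0.19850352]), 'wrist_torque': array([0.02851232, 0.03385329, 0.02150441]), 'width': 0.09426689311685785}
{'fx': 380.10268615526644, 'fy': 380.10268615526644, 'cx': 277.79677943702717, 'cy': 206.2779814519853, 'position': array([1.07987867, 0.60503214, 0.92623269]), 'rotation': array([-2.37335125, -0.01317187,  2.44125273])}
keeper [(0.85, [276, 147, 311, 173]), (0.76, [278, 262, 298, 303]), (0.72, [302, 218, 348, 245]), (0.69, [234, 181, 268, 209])]
length_stop [(0.73, [198, 155, 266, 228])]
tray [(0.87, [334, 246, 431, 330]
[... 448 characters left out ...]
0657201, -1.60091037])}
keeper [(0.78, [297, 163, 349, 184]), (0.68, [198, 137, 245, 170]), (0.6, [219, 202, 266, 241]), (0.58, [347, 255, 366, 303])]
length_stop [(0.85, [297, 155, 423, 195])]
tray [(0.96, [121, 180, 194, 256]), (0.23, [400, 242, 429, 301])]
keeper_handle [(0.96, [348, 256, 368, 299]), (0.9, [197, 134, 244, 167]), (0.86, [217, 205, 262, 238]), (0.68, [292, 164, 341, 184]), (0.54, [319, 96, 354, 134]), (0.17, [296, 156, 421, 195])]
button [(0.73, [297, 161, 343, 186]), (0.6, [402, 240, 432, 302])]
grip [(0.66, [296, 154, 310, 173])]
mug [(0.57, [292, 210, 329, 239])]
screwdriver [(0.76, [373, 210, 415, 222]), (0.26, [295, 153, 420, 192])]
mallet [(0.6, [140, 260, 236, 298])]
```

View pics/s0.png

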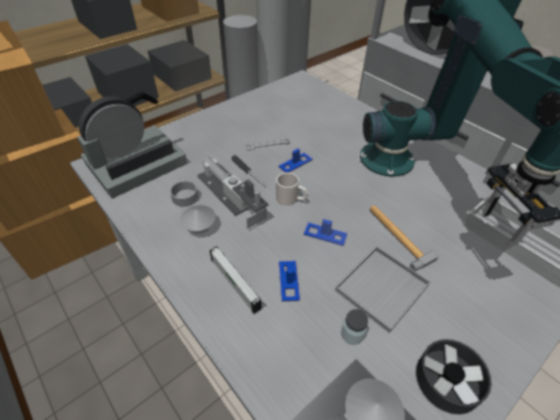

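View pics/t0.png

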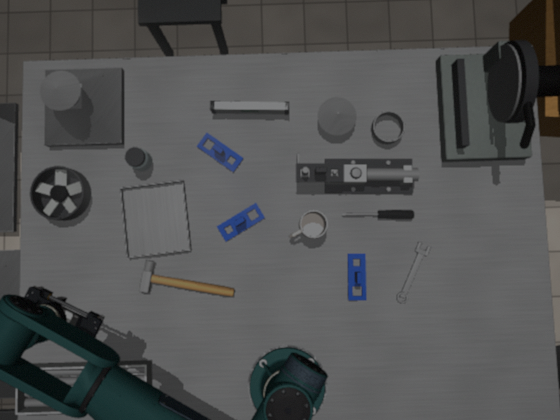

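The scene picture shows the length stop at about (235,190) and the tray at (382,288). Candidates for the keeper in the top view are three blue plates at (220,152), (241,222) and (357,277), which are look-alikes, and the dark plate on the length stop at about (320,173). I choose the dark one and check it in a crop.

```bash
sed -i 's/^def ray/from scipy.spatial.transform import Rotation as Ro\ndef RR(s): return Ro.from_euler("xyz",s["rotation"]).as_matrix()\ndef ray/; s/R=np.array(s\[.rotation.\])/R=RR(s)/; s/np.array(s\[.rotation.\]).T/RR(s).T/' h.py
python3 - <<'E'
from h import *
import pickle
a=optics.snapshot('top'); b=optics.snapshot('scene')
pickle.dump((a,b),open('ab.pkl','wb'))
c=cv2.resize(a['image'][140:205,285:435],None,fx=5,fy=5,interpolation=cv2.INTER_CUBIC)
d=cv2.resize(b['image'][145:235,185:285],None,fx=6,fy=6,interpolation=cv2.INTER_CUBIC)
cv2.imwrite('pics/c1.png',c[:,:,::-1]);cv2.imwrite('pics/c2.png',d[:,:,::-1])
print(a['position'],a['rotation'])
for uv in [(320,173),(157,218)]: print(onz(a,*uv,0.08))
E
```

```text
[3.91389144e-01 2.07082598e-04 1.51537303e+00] [-3.04871746  0.00657201 -1.60091037]
[ 0.5794047 -0.1076298  0.08     ]
[0.47041648 0.33751677 0.08      ]
```

View pics/c1.png

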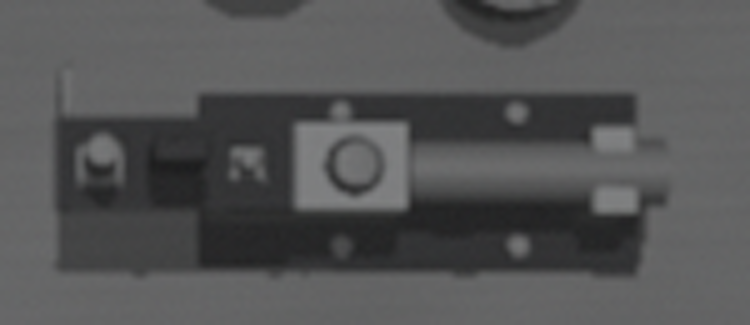

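View pics/c2.png

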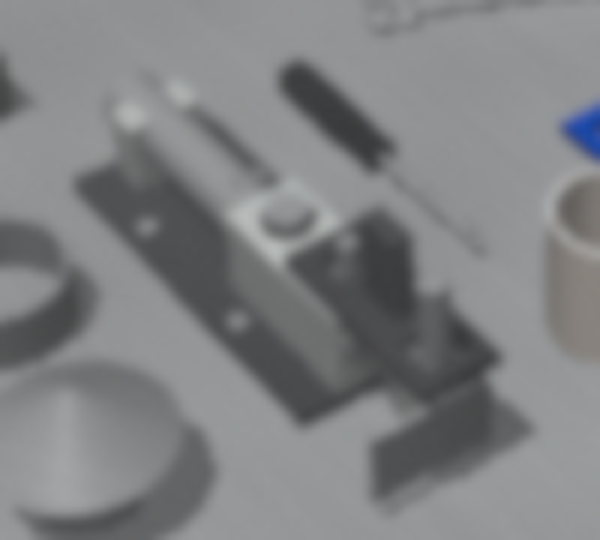

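The crops show a dark plate hung over the pin, at (248,163) in the top crop, and over the grip post at (100,150), with an upright handle at (178,148). The button is at (355,163). So the dark one is the keeper. Next I fit the pose from both cameras.

Run:
```python
from h import *
import pickle
from scipy.optimize import least_squares
a,b=pickle.load(open('ab.pkl','rb'))
obsA={'button':((285+355/5),(140+163/5)),'pin':(285+247/5,140+163/5),'post':(285+102/5,140+147/5)}
obsB={'button':(185+287/6,145+212/6),'post':(185+440/6,145+293/6),'pin':(185+349/6,145+240/6)}
L={'button':(0,-.06,.08),'pin':(0,0,.1),'post':(0,.08,.13)}
def W(p,l): 
    c,s=np.cos(p[2]),np.sin(p[2]); return np.array([p[0]+c*l[0]-s*l[1],p[1]+s*l[0]+c*l[1],l[2]])
def res(p,A=True,B=True):
    r=[]
    if A:
        for k,o in obsA.items(): r+=list(np.array(proj(a,W(p,L[k])))-o)
    if B:
        for k,o in obsB.items(): r+=list(np.array(proj(b,W(p,L[k])))-o)
    return np.array(r)
for A,B in [(1,0),(0,1),(1,1)]:
    s=least_squares(res,[.58,-.12,0],args=(A,B)); print(s.x, res(s.x,A,B).round(1))
p=s.x
for n,cam,f in (('top',a,5),('scene',b,6)):
    im=cv2.resize(cam['image'],None,fx=f,fy=f,interpolation=cv2.INTER_CUBIC)[:,:,::-1].copy()
    for l in [(0,-.06,.08),(0,0,.1),(0,.08,.13),(.007,.025,.139),(.007,.055,.139),(-.007,.055,.139),(-.007,.025,.139)]+[(sx*.025,.04+sy*.065,.083) for sx in(1,-1) for sy in (1,-1)]+[(sx*.05,y,.0) for sx in(1,-1) for y in (-.23,.02)]:
        u,v=proj(cam,W(p,l)); cv2.circle(im,(int(u*f+f/2),int(v*f+f/2)),3,(0,0,255),-1)
    cr=im[130*5:210*5,285*5:435*5] if n=='top' else im[145*6:240*6,185*6:285*6]
    cv2.imwrite('pics/f_%s.png'%n,cr)
# tray
for n,cam in(('top',a),('scene',b)):
    optics.snapshot(n)
    m=finder.masks_of('tray',n)[0]['pixels'].astype(np.uint8)
    r=cv2.minAreaRect(cv2.findContours(m,0,2)[0][0]); bx=cv2.boxPoints(r)
    ys,xs=np.nonzero(m); h=cv2.convexHull(np.stack([xs,ys],1).astype(np.int32)); q=cv2.approxPolyN(h,4) if hasattr(cv2,'approxPolyN') else bx
    w=[onz(cam,*pt,.015)[:2].round(3).tolist() for pt in np.array(q).reshape(-1,2)]; print(n,w,np.mean(w,0))
```

```text
[ 0.57892919 -0.14538518 -0.04659497] [-0.   0.5  0.2 -0.8 -0.1  0.4]
[ 0.58376453 -0.13731965 -0.02734403] [ 0.3  0.2 -0.4 -1.   0.1  0.9]
[ 0.58003941 -0.14331916 -0.03933035] [-0.8 -0.1 -0.6 -1.2 -0.9  0.2  0.3 -1.3 -0.9 -2.4 -0.1 -0.6]
top [[0.361, 0.438], [0.563, 0.457], [0.58, 0.272], [0.381, 0.255]] [0.47125 0.3555 ]
scene [[0.575, 0.461], [0.592, 0.277], [0.381, 0.258], [0.361, 0.44]] [0.47725 0.359  ]
```

View pics/f_top.png

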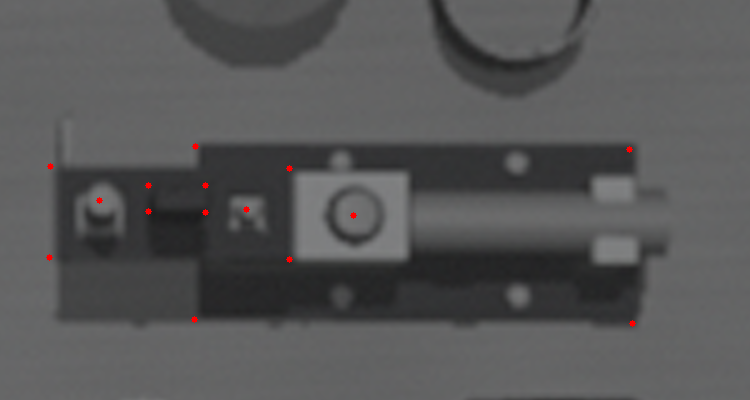

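View pics/f_scene.png

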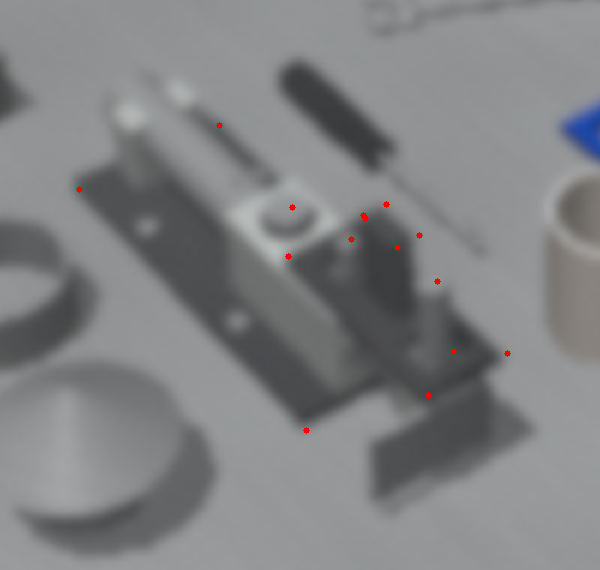

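The fit agrees to about 3 mm: keeper centre about (0.581, -0.104), yaw about -0.04. The tray is at about (0.473, 0.357), yaw about 0.1. I move above the keeper and take a closer look.

Emit:
arm_command:
  plan:
    - [1,0.03,-0.055,0.034,-8]
    - [1,0.06,-0.11,0.034,-16]
    - [1,0.09,-0.16,0.034,-24]
    - [1,0.12,-0.215,0.034,-32]
    - [1,0.155,-0.275,0.034,-40]
    - [1,0.19,-0.335,0.034,-48]
    - [1,0.22,-0.39,0.034,-56]
    - [1,0.25,-0.445,0.034,-66]
    - [1,0.28,-0.495,0.034,-66]
    - [1,0.3,-0.535,0.034,-66]

```text
time: 2.4
tool_pos: [0.5469, -0.0451, 0.2396]
ee_rot: [-3.141, -0.001, -0.045]
wrist_force: [-0.2, 0.3, -0.1]
width: 0.0943
```

Emit:
arm_command:
  plan:
    - [1,0.025,-0.04,0,0]
    - [1,0.036,-0.06,0,0]
    - [1,0.036,-0.06,0,0]
    - [1,0.036,-0.06,0,0]

```text
time: 2.9
tool_pos: [0.5816, -0.1016, 0.2398]
ee_rot: [-3.141, -0.0, -0.043]
wrist_force: [0.3, 0.1, 0.7]
width: 0.0938
```

```bash
cat >> h.py <<'E'
def wsnap(f):
    o=robot.get_obs(); s=snap('wrist',f); s['T']=o; return s
def _TW(s):
    T=np.eye(4); T[:3,:3]=Ro.from_euler('xyz',s['T']['ee_rot']).as_matrix(); T[:3,3]=s['T']['tool_pos']; return T@np.array(s['hand_eye'])
def wproj(s,P):
    c=np.linalg.inv(_TW(s))@np.r_[P,1]; c=c[:3]; rr=np.hypot(c[0],c[1]); th=np.arctan2(rr,c[2]); f=s['fx']*th/max(rr,1e-9)
    return s['cx']+f*c[0], s['cy']+f*c[1]
def wonz(s,u,v,z):
    T=_TW(s); d=np.array([u-s['cx'],v-s['cy']]); r=np.hypot(*d); th=r/s['fx']; k=np.sin(th)/max(r,1e-9)
    D=T[:3,:3]@np.array([d[0]*k,d[1]*k,np.cos(th)]); p=T[:3,3]; return p+D*(z-p[2])/D[2]
def W(p,l): 
    c,s=np.cos(p[2]),np.sin(p[2]); return np.array([p[0]+c*l[0]-s*l[1],p[1]+s*l[0]+c*l[1],l[2]])
E
python3 - <<'E'
from h import *
import pickle
s=wsnap('w0.png'); o=s['T']; print(o['tool_pos'],o['ee_rot'],o['width'],o['time'],s['fx'],s['cx'],s['cy'])
pickle.dump(s,open('w0.pkl','wb'))
im=s['image'][:,:,::-1].copy()
p=[.58,-.1433,-.0393]
for l in [(0,-.06,.08),(0,0,.1),(0,.08,.13),(.007,.025,.139),(.007,.055,.139),(-.007,.055,.139),(-.007,.025,.139)]+[(sx*.025,.04+sy*.065,.083) for sx in(1,-1) for sy in (1,-1)]:
    u,v=wproj(s,W(p,l)); print(int(u),int(v)); cv2.circle(im,(int(u),int(v)),2,(0,0,255),-1)
cv2.imwrite('pics/w0o.png',im)
E
```

```text
[ 0.58163528 -0.10159879  0.23984028] [-3.14086514e+00 -4.33699788e-05 -4.33994795e-02] 0.09380344981190623 2.9 325.19226210127806 276.27484479162615 208.2340796021367
277 277
277 235
276 163
284 225
284 193
269 193
269 225
300 133
299 250
252 133
254 251
```

View pics/w0.png

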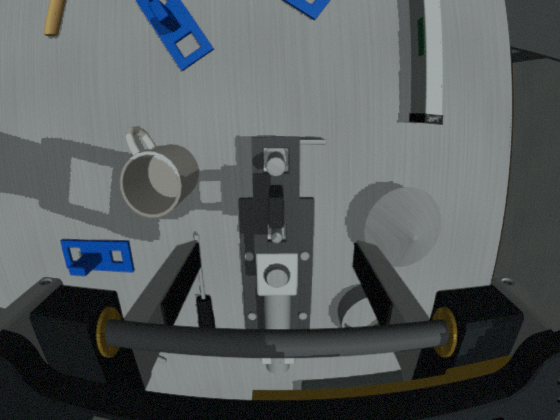

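View pics/w0o.png

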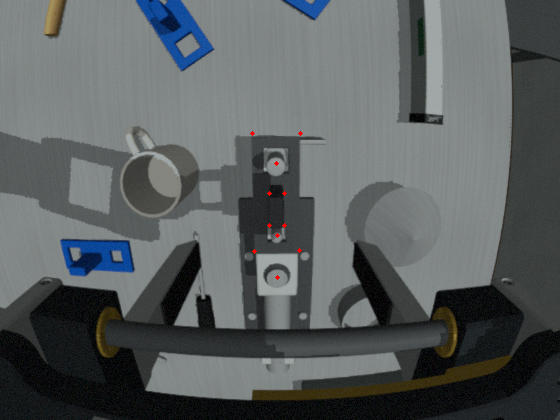

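The wrist view confirms the fit: pin at (277,235), grip post at (276,165), button at (277,275) and handle at (276,207), all under the overlay. I lower the open fingers over the handle and close them.

Emit:
arm_command:
  plan:
    - [0.6,0,-0.003,-0.04,0]
    - [0.6,0,-0.003,-0.08,0]
    - [0.6,0,-0.003,-0.12,0]
    - [0.6,0,-0.003,-0.145,0]
    - [0.6,0,-0.003,-0.145,0]
    - [0.0,0,-0.003,-0.145,0]
    - [0.0,0,-0.003,-0.145,0]
    - [0.0,0,-0.003,-0.145,0]
    - [0.0,0,-0.003,-0.145,0]
    - [0.0,0,-0.003,-0.145,0]

```text
time: 4.2
tool_pos: [0.582, -0.1062, 0.0949]
ee_rot: [3.142, 0.0, -0.045]
wrist_force: [-1.8, 0.6, 2.1]
width: 0.0137
```

Run:
```python
from h import *
s=wsnap('w1.png'); print(s['T'])
```

```text
{'time': 4.2, 'joint_positions': array([-2.76272243e-01,  2.24653812e-01,  1.43533315e+00, -4.87809881e-05,
        1.48159538e+00, -2.31183373e-01]), 'qvel': array([ 0.00029114, -0.00042955, -0.00202525, -0.001219  ,  0.00070632,
        0.0024292 ]), 'joint_torque': array([ 1.22029362e-01, -3.79037189e+01, -2.88026118e+01,  1.05187269e-01,
       -3.21444618e-01, -3.78229225e-02]), 'tool_pos': array([ 0.58197423, -0.10618964,  0.09486408]), 'ee_rot': array([ 3.14154300e+00,  1.09004393e-06, -4.50845256e-02]), 'wrist_force': array([-1.78813042,  0.63701364,  2.05027929]), 'wrist_torque': array([-0.02420506,  0.28493648,  0.01435007]), 'width': 0.013689690631896427}
```

View pics/w1.png

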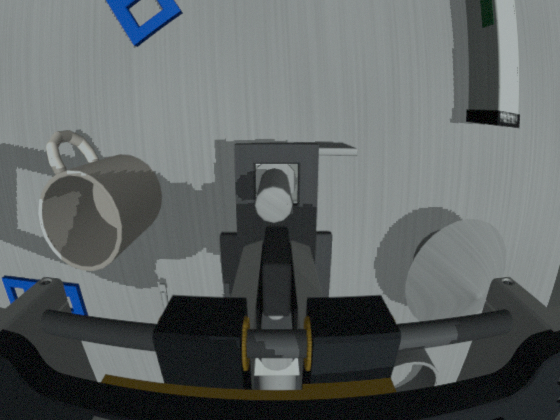

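The handle at about (276,270) is held at 14 mm opening. I lift straight up.

Emit:
arm_command:
  plan:
    - [0,0,0,0.01,0]
    - [0,0,0,0.025,0]
    - [0,0,0,0.045,0]
    - [0,0,0,0.065,0]
    - [0,0,0,0.085,0]
    - [0,0,0,0.1,0]
    - [0,0,0,0.1,0]
    - [0,0,0,0.1,0]

```text
time: 5.25
tool_pos: [0.5817, -0.106, 0.1937]
ee_rot: [-3.141, 0.001, -0.045]
wrist_force: [-0.2, -0.7, -2.7]
width: 0.014
```

Run:
```python
from h import *
s=wsnap('w2.png'); print(s['T']['wrist_force'],s['T']['tool_pos'],s['T']['width'])
b=snap('scene','s2.png')
cv2.imwrite('pics/s2c.png',cv2.resize(b['image'][125:245,175:325],None,fx=5,fy=5,interpolation=cv2.INTER_CUBIC)[:,:,::-1])
```

```text
[-0.24165292 -0.73053481 -2.66002526] [ 0.58168371 -0.10596402  0.19368981] 0.014017959199705584
```

View pics/s2c.png

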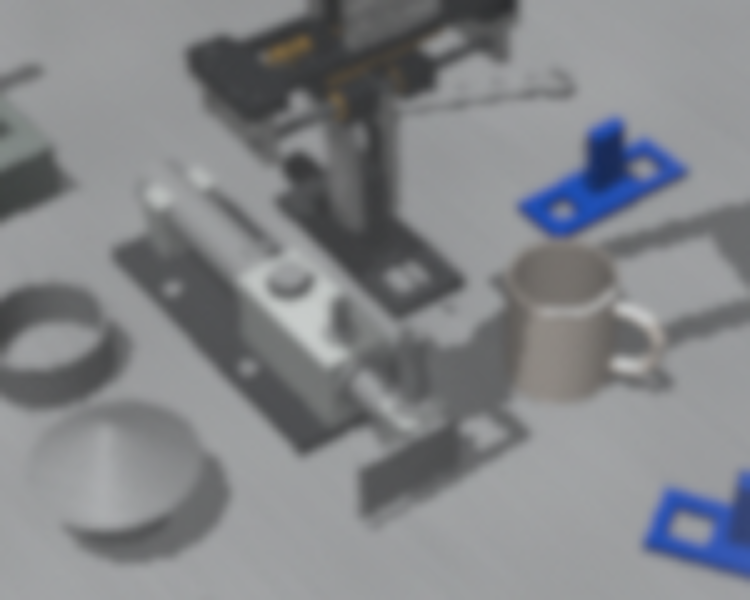

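View pics/w2.png

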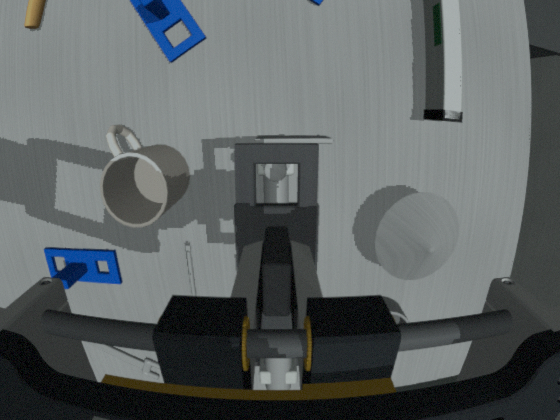

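The scene crop shows the plate level and clear of both posts, with the post at (415,380) and the pin at (345,310) now bare. I carry it to above the tray.

Emit:
arm_command:
  plan:
    - [0,-0.005,0.02,0,0]
    - [0,-0.015,0.06,0,1]
    - [0,-0.025,0.11,0,2]
    - [0,-0.037,0.16,0,3]
    - [0,-0.05,0.21,0,4]
    - [0,-0.062,0.26,0,5]
    - [0,-0.074,0.31,0,6]
    - [0,-0.086,0.36,0,7]
    - [0,-0.098,0.41,0,8]
    - [0,-0.106,0.445,0,8]

```text
time: 6.6
tool_pos: [0.4736, 0.3419, 0.1941]
ee_rot: [-3.141, 0.001, 0.098]
wrist_force: [0.3, 0.3, -2.1]
width: 0.0141
```

Emit:
arm_command:
  plan:
    - [0,-0.003,0.015,-0.02,0]
    - [0,-0.003,0.018,-0.05,0]
    - [0,-0.003,0.018,-0.07,0]
    - [0,-0.003,0.018,-0.08,0]
    - [0,-0.003,0.018,-0.08,0]
    - [0,-0.003,0.018,-0.08,0]

```text
time: 7.35
tool_pos: [0.4736, 0.357, 0.1155]
ee_rot: [-3.141, -0.002, 0.094]
wrist_force: [0.7, -0.0, -2.5]
width: 0.0138
```

Run:
```python
from h import *
s=wsnap('w3.png'); print(s['T']['wrist_force'],s['T']['tool_pos'],s['T']['ee_rot'],s['T']['width'])
im=s['image'][:,:,::-1].copy()
for l in [(x,y,z) for z in (.022,) for x in (-.1,.1) for y in (-.09,.09)]:
    u,v=wproj(s,W([.473,.357,.1],l)); cv2.circle(im,(int(u),int(v)),3,(0,0,255),-1)
cv2.imwrite('pics/w3o.png',im)
b=snap('scene','s3.png')
cv2.imwrite('pics/s3c.png',cv2.resize(b['image'][190:360,310:470],None,fx=3.5,fy=3.5,interpolation=cv2.INTER_CUBIC)[:,:,::-1])
```

```text
[ 0.67018667 -0.0116498  -2.45230136] [0.4736432  0.3569575  0.11547115] [-3.14087092e+00 -1.69665135e-03  9.42329284e-02] 0.013784862625285459
```

View pics/w3o.png

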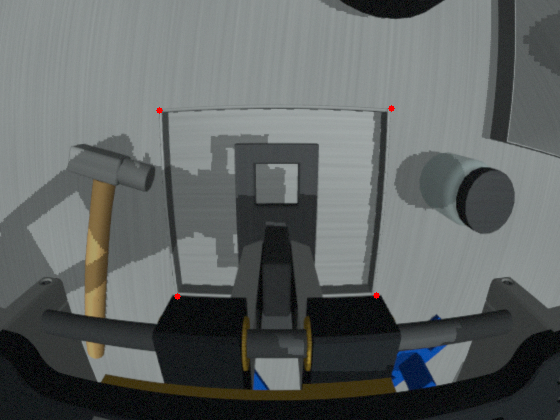

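View pics/s3c.png

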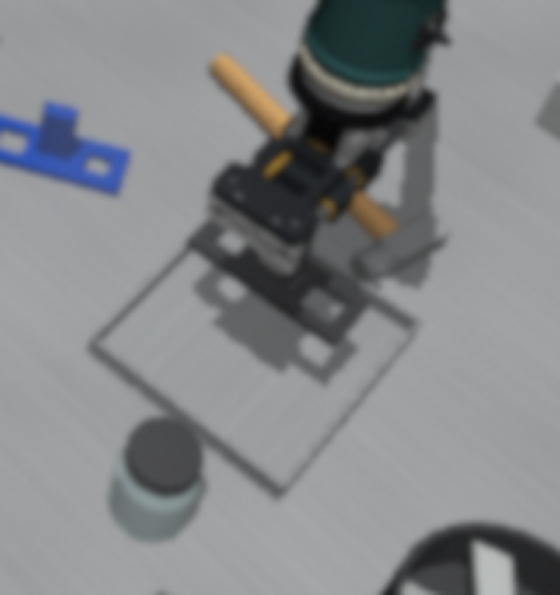

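The tray corners fall on the overlay at (160,110), (391,108), (178,296) and (376,296), and the plate is centred over it. I lower it until it touches.

Emit:
arm_command:
  plan:
    - [0,0,0,-0.03,0]
    - [0,0,0,-0.06,0]
    - [0,0,0,-0.08,0]
    - [0,0,0,-0.086,0]
    - [0,0,0,-0.089,0]
    - [0,0,0,-0.091,0]
    - [0,0,0,-0.091,0]

```text
time: 8.32
tool_pos: [0.4735, 0.3572, 0.0244]
ee_rot: [-3.141, -0.001, 0.095]
wrist_force: [0.4, 0.4, -2.3]
width: 0.0137
```

Emit:
arm_command:
  plan:
    - [0,0,0,-0.001,0]
    - [0,0,0,-0.002,0]
    - [0,0,0,-0.003,0]
    - [0,0,0,-0.003,0]

```text
time: 8.82
tool_pos: [0.4735, 0.3572, 0.0228]
ee_rot: [-3.141, -0.001, 0.095]
wrist_force: [-2.5, -2.7, 6.8]
width: 0.0138
```

The plate is touching the floor (push +7 N). I release and rise.

Emit:
arm_command:
  plan:
    - [0.5,0,0,0,0]
    - [0.5,0,0,0,0]
    - [0.5,0,0,0,0]
    - [0.5,0,0,0.02,0]
    - [0.5,0,0,0.06,0]
    - [0.5,0,0,0.11,0]
    - [0.5,0,0,0.16,0]
    - [0.5,0,0,0.16,0]

```text
time: 9.82
tool_pos: [0.4755, 0.3585, 0.1866]
ee_rot: [-3.137, -0.01, 0.095]
wrist_force: [0.0, 0.7, 0.1]
width: 0.0467
```

Run:
```python
from h import *
s=wsnap('w4.png'); print(s['T']['wrist_force'],s['T']['tool_pos'],s['T']['ee_rot'],s['T']['width'])
im=s['image'][:,:,::-1].copy()
for l in [(sx*.025,sy*.065,.011) for sx in(1,-1) for sy in (1,-1)]:
    u,v=wproj(s,W([.4735,.3572,.095],l)); cv2.circle(im,(int(u),int(v)),2,(0,0,255),-1)
cv2.imwrite('pics/w4o.png',im)
```

```text
[0.007289   0.68719286 0.05996683] [0.47552638 0.35849976 0.1865772 ] [-3.13654382 -0.01023404  0.09468831] 0.04669827322352097
```

View pics/w4o.png

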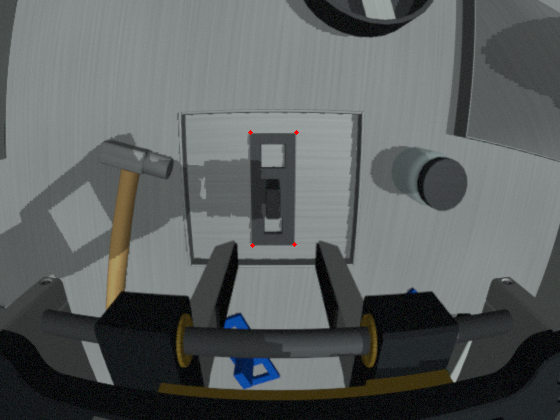

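The plate lies flat in the tray at (273,190), on its predicted outline and let go. I go to a point above the button with the fingers shut.

Emit:
arm_command:
  plan:
    - [0,0.01,-0.05,0,0]
    - [0,0.02,-0.11,0,-1]
    - [0,0.032,-0.17,0,-2]
    - [0,0.043,-0.23,0,-3]
    - [0,0.055,-0.29,0,-4]
    - [0,0.066,-0.35,0,-5]
    - [0,0.077,-0.41,0,-6]
    - [0,0.088,-0.47,0,-7]
    - [0,0.097,-0.525,0,-8]
    - [0,0.103,-0.555,0,-8]

```text
time: 11.12
tool_pos: [0.5748, -0.2006, 0.1771]
ee_rot: [-3.14, 0.005, -0.048]
wrist_force: [0.4, -0.3, -0.2]
width: 0.0002
```

Emit:
arm_command:
  plan:
    - [0,0.001,-0.007,-0.03,0]
    - [0,0.001,-0.007,-0.05,0]
    - [0,0.001,-0.007,-0.05,0]
    - [0,0.001,-0.007,-0.05,0]

```text
time: 11.62
tool_pos: [0.5769, -0.2049, 0.1301]
ee_rot: [-3.141, 0.001, -0.045]
wrist_force: [0.2, -0.6, 0.1]
width: 0.0003
```

Run:
```python
from h import *
s=wsnap('w5.png'); print(s['T']['wrist_force'],s['T']['tool_pos'],s['T']['ee_rot'],s['T']['width'])
im=s['image'][:,:,::-1].copy()
p=[.58,-.1445,-.042]
for l in [(0,-.06,.08),(0,0,.1),(0,.08,.13)]:
    u,v=wproj(s,W(p,l)); print(u,v);cv2.circle(im,(int(u),int(v)),2,(0,0,255),-1)
cv2.imwrite('pics/w5o.png',im)
print(W(p,(0,-.06,.08)),W(p,(0,.08,.1)))
```

```text
[ 0.19197651 -0.5888832   0.11598587] [ 0.57689513 -0.20485839  0.13007626] [-3.14122219e+00  8.04652383e-04 -4.46929070e-02] 0.0002814572490989356
278.00406538732045 226.04969409304684
277.93118752689696 147.87926439590248
277.67035557772033 11.829656897450292
[ 0.57748074 -0.20444709  0.08      ] [ 0.58335901 -0.06457055  0.1       ]
```

View pics/w5o.png

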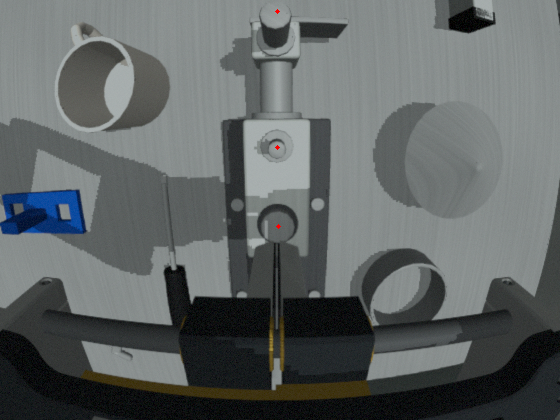

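The button centre (278,226) is right under the fingertips, and the pin (278,148) and post (276,12) also match the overlay. I press down gently.

Emit:
arm_command:
  plan:
    - [0,0,0,-0.025,0]
    - [0,0,0,-0.044,0]
    - [0,0,0,-0.049,0]
    - [0,0,0,-0.052,0]
    - [0,0,0,-0.054,0]
    - [0,0,0,-0.056,0]
    - [0,0,0,-0.057,0]
    - [0,0,0,-0.057,0]

```text
time: 12.68
tool_pos: [0.5775, -0.2052, 0.0738]
ee_rot: [3.141, -0.001, -0.045]
wrist_force: [-0.3, 0.7, 3.2]
width: 0.0005
```

Emit:
arm_command:
  plan:
    - [0,0,0,-0.001,0]
    - [0,0,0,-0.002,0]
    - [0,0,0,-0.003,0]
    - [0,0,0,-0.003,0]

```text
time: 13.18
tool_pos: [0.5776, -0.2054, 0.073]
ee_rot: [3.141, -0.002, -0.045]
wrist_force: [-3.9, 1.4, 10.3]
width: 0.0004
```

The force rose from 3 to 10 N at z 0.073, so the button is bottomed. I rise and move over the grip post, opening the jaws.

Emit:
arm_command:
  plan:
    - [0,0,0,0.04,0]
    - [0,0,0,0.085,0]
    - [0.5,0,0.01,0.1,0]
    - [0.5,0.002,0.06,0.1,0]
    - [0.5,0.006,0.12,0.1,0]
    - [0.5,0.006,0.14,0.1,0]
    - [0.5,0.006,0.14,0.1,0]
    - [0.5,0.006,0.14,0.1,0]

```text
time: 14.18
tool_pos: [0.5828, -0.0662, 0.1698]
ee_rot: [3.141, 0.001, -0.046]
wrist_force: [0.7, -0.1, -0.0]
width: 0.047
```

Run:
```python
from h import *
s=wsnap('w6.png'); print(s['T']['wrist_force'],s['T']['tool_pos'],s['T']['ee_rot'],s['T']['width'])
im=s['image'][:,:,::-1].copy()
p=[.58,-.1445,-.042]
for l in [(0,-.06,.073),(0,0,.1),(0,.08,.13)]:
    u,v=wproj(s,W(p,l)); print(u,v);cv2.circle(im,(int(u),int(v)),2,(0,0,255),-1)
cv2.imwrite('pics/w6o.png',im)
b=snap('scene','s6.png')
cv2.imwrite('pics/s6c.png',cv2.resize(b['image'][135:245,185:305],None,fx=5,fy=5,interpolation=cv2.INTER_CUBIC)[:,:,::-1])
```

```text
[ 0.68203662 -0.14409358 -0.03047595] [ 0.58284826 -0.06623886  0.16979473] [ 3.14081552e+00  8.85857803e-04 -4.59925728e-02] 0.04704473220210495
278.0483391961883 334.57809011702636
278.02276849778286 301.2818113133103
277.89368059776865 229.08045088784297
```

View pics/w6o.png

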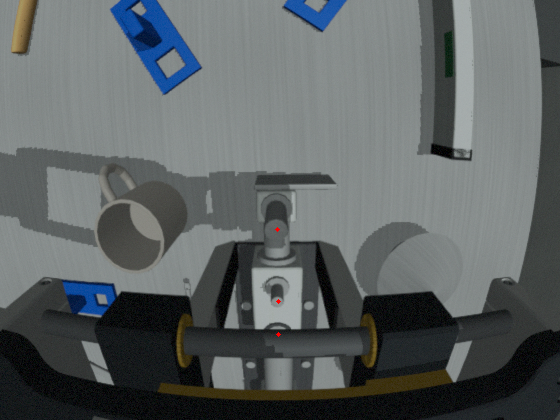

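View pics/s6c.png

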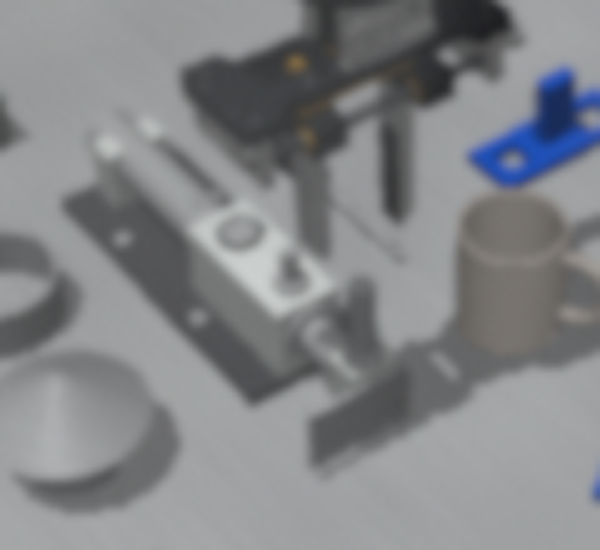

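The button is in at (240,232) in the scene crop, and the post is centred between the fingers at (277,231). I descend and grip the post.

Emit:
arm_command:
  plan:
    - [0.5,0.0005,0.001,-0.03,0]
    - [0.5,0.0005,0.001,-0.06,0]
    - [0.5,0.0005,0.001,-0.08,0]
    - [0.5,0.0005,0.001,-0.086,0]
    - [0.5,0.0005,0.001,-0.086,0]
    - [0,0.0005,0.001,-0.086,0]
    - [0,0.0005,0.001,-0.086,0]
    - [0,0.0005,0.001,-0.086,0]
    - [0,0.0005,0.001,-0.086,0]

```text
time: 15.4
tool_pos: [0.5824, -0.064, 0.0852]
ee_rot: [3.141, 0.002, -0.045]
wrist_force: [-5.2, 0.0, 5.3]
width: 0.0176
```

Run:
```python
from h import *
s=wsnap('w7.png'); print(s['T']['wrist_force'],s['T']['tool_pos'],s['T']['ee_rot'],s['T']['width'])
```

```text
[-5.22121269  0.04708267  5.26197631] [ 0.58244006 -0.06403563  0.08515188] [ 3.14132175e+00  2.25560898e-03 -4.47526558e-02] 0.017625077383155184
```

View pics/w7.png

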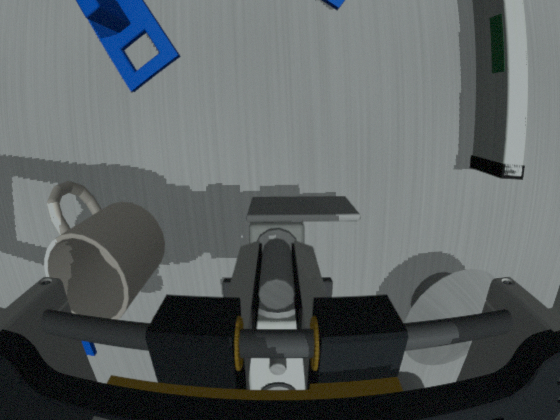

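The post is held at 17.6 mm opening, at (276,285). I pull along the stop's y in small steps, past the first stop.

Emit:
arm_command:
  plan:
    - [0,-0.0005,0.01,0,0]
    - [0,0,0.02,0,0]
    - [0,0.0005,0.03,0,0]
    - [0,0.001,0.04,0,0]
    - [0,0.0015,0.05,0,0]
    - [0,0.002,0.06,0,0]
    - [0,0.0025,0.07,0,0]
    - [0,0.003,0.08,0,0]
    - [0,0.003,0.08,0,0]
    - [0,0.003,0.08,0,0]

```text
time: 16.7
tool_pos: [0.5851, 0.0136, 0.0851]
ee_rot: [3.137, 0.003, -0.046]
wrist_force: [-5.9, -5.1, 4.7]
width: 0.0172
```

Run:
```python
from h import *
s=wsnap('w8.png'); print(s['T']['wrist_force'],s['T']['tool_pos'],s['T']['ee_rot'],s['T']['width'])
b=snap('top','t8.png')
cv2.imwrite('pics/t8c.png',cv2.resize(b['image'][130:210,265:435],None,fx=4.5,fy=4.5,interpolation=cv2.INTER_CUBIC)[:,:,::-1])
```

```text
[-5.90373991 -5.07943409  4.70965331] [0.585106   0.01361178 0.08510301] [ 3.13701283e+00  2.75891785e-03 -4.56259085e-02] 0.017185689310211992
```

View pics/w8.png

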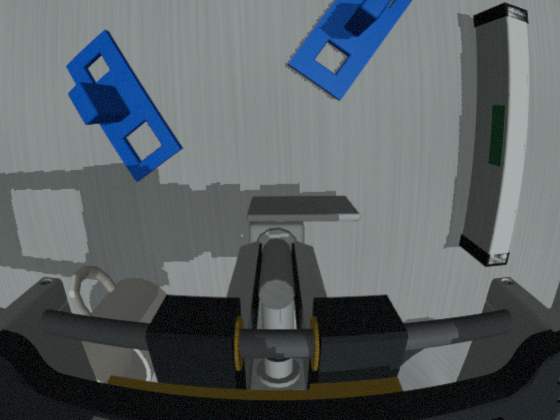

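The paddle sits at the same wrist pixels, (248-358, 197-220), so the post has not slipped and the tube is about 78 mm out. I continue to 110 mm.

Emit:
arm_command:
  plan:
    - [0,0,0.008,0,0]
    - [0,0.0005,0.016,0,0]
    - [0,0.001,0.024,0,0]
    - [0,0.001,0.029,0,0]
    - [0,0.001,0.032,0,0]
    - [0,0.001,0.032,0,0]
    - [0,0.001,0.032,0,0]

```text
time: 17.68
tool_pos: [0.5862, 0.0457, 0.0851]
ee_rot: [3.137, 0.003, -0.046]
wrist_force: [-6.3, -6.2, 4.9]
width: 0.0172
```

Run:
```python
from h import *
s=wsnap('w9.png'); print(s['T']['wrist_force'],s['T']['tool_pos'],s['T']['ee_rot'],s['T']['width'])
b=snap('top','t9.png')
cv2.imwrite('pics/t9c.png',cv2.resize(b['image'][120:210,255:435],None,fx=4.4,fy=4.4,interpolation=cv2.INTER_CUBIC)[:,:,::-1])
b=snap('scene','s9.png')
cv2.imwrite('pics/s9c.png',cv2.resize(b['image'][135:255,185:335],None,fx=5,fy=5,interpolation=cv2.INTER_CUBIC)[:,:,::-1])
```

```text
[-6.3499415  -6.24948842  4.85162237] [0.58623326 0.04568448 0.0851327 ] [ 3.13734764e+00  2.50817937e-03 -4.56858342e-02] 0.017221383167680925
```

View pics/w9.png

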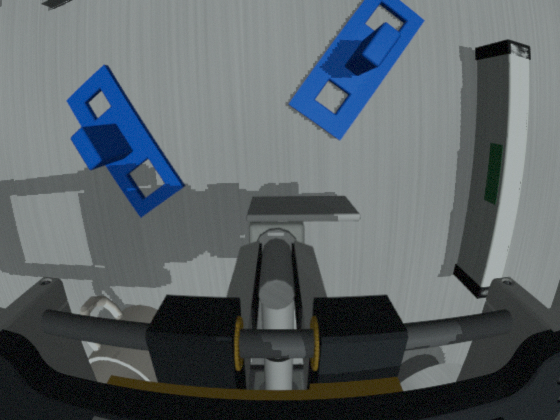

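View pics/t9c.png

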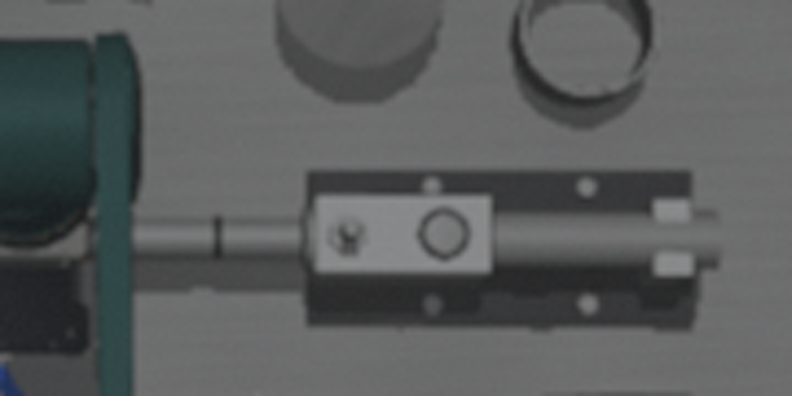

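View pics/s9c.png

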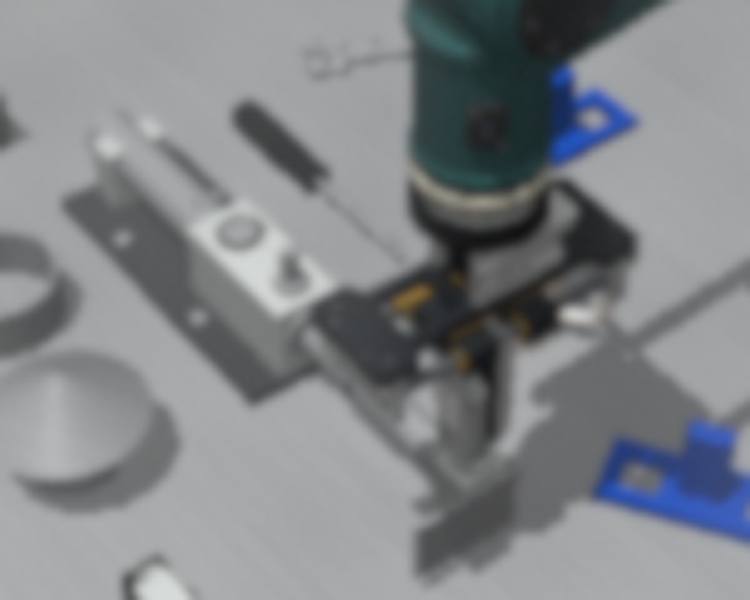

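The first ring (218,236) is about 54 mm outside the sleeve mouth (305,236), and a dark edge sits flush at the mouth. With 109.7 mm of tool travel and no slip, the tube is at the second stop. I do one last stillness and keeper check, then hand in.

Run:
```python
from h import *
b=snap('top','t10.png'); o=robot.get_obs(); print(o['time'],o['tool_pos'],o['wrist_force'],o['width'],abs(o['qvel']).max())
cv2.imwrite('pics/t10.png',b['image'][:,:,::-1])
```

```text
17.875 [0.58622017 0.04565248 0.08511211] [-6.80782559 -4.77084297  4.92922778] 0.016891359427320094 0.0014810213838386374
```

View pics/t10.png

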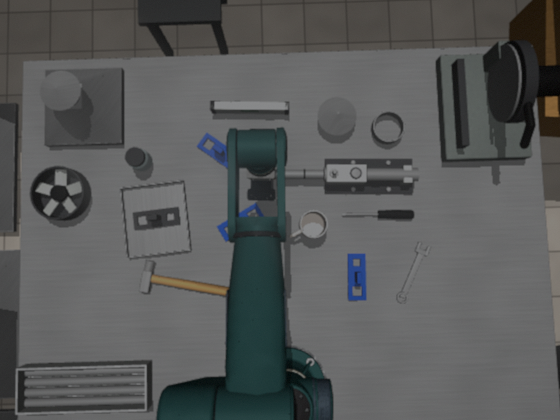

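The keeper lies in the tray at (156,218), the bystanders are at their first pixels, and the arm is still. I hand the job in.

Run:
```python
from h import *
print(robot.close_job()); o=robot.get_obs(); print(o['time'],o['tool_pos'],o['wrist_force'],o['width'])
```

```text
the job is handed in; nothing more can be done
None
the job is handed in; nothing more can be done
```

I lifted the dark keeper plate off its posts and set it down flat in the tray. Then I pressed the lock button fully in, gripped the post and pulled the tube past its first stop to the second. The job was handed in at about 17.9 s with the grip still held; it reports no verdict.

Last checks:
- **Tube:** about 109.7 mm of travel with no slip. The first ring measured about 54 mm outside the sleeve mouth, which agrees with the second stop at 110 mm.
- **Pull:** the arm was still, with about 5–6 N of spring pull on the wrist and the fingers at about 17 mm on the 18 mm post. About 6–7 N of sideways and 5 N of upward force also showed, most likely from the post's rigid guidance.
- **Button:** it bottomed at z 0.073 m, where the force rose from 3 to 10 N, and it stayed in.
- **Keeper:** it lay flat in the tray on its predicted outline.
- **Bystanders:** those in view in the last top picture looked unmoved, compared by eye with the first one.

No check failed or disagreed.

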